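# Close up a terminal strip and lock its end clamp

## Robot

A 6-joint arm with a two-finger parallel gripper is mounted at the origin on a cart in front of the work surface, level with it; the furniture and walls round the work are solid. World frame = base frame: x ahead of the robot, y to its left, z up, the work surface at z = 0. Lengths are in mm, angles in rad, forces in N, time in s.
With the tool pointing down it reaches from about 400 to 925 mm from the base axis. Payload 12.5 kg.
Tool frame: the origin (TCP) lies on the front face of the gripper's body, between the roots of the fingers; the fingertips stand 78 mm ahead of it and the grasp point (between the pads) lies 59 mm ahead of it (env.nose_length is the distance from the TCP to the fingertips, in mm); z points along the fingers, y is the line along which they close (so a half turn about z gives the same grasp; the last joint's range is limited). The gripper opens to 95 mm and grips with 3 to 60 N. Pads are 20 mm wide; open, the fingers measure 119 mm over their backs; the gripper's body (75 mm by 180 mm) begins 59 mm behind the grasp point.
Start: joints at [-1.391, 0.491, 1.559, -0, 1.092, -0.106], TCP at [176.225, -599.652, 292.261] pointing down, gripper open.
Joint ranges: [-3.1, 3.1], [-0.84, 2.19], [0.05, 2.79], [-1.13, 4.28], [0.06, 2.93], [-2.69, 2.69]. Speed limits (rad/s): [2.22, 2.22, 2.79, 3.14, 3.14, 3.14].

## Interface

Orientations are given as [roll, pitch, yaw] about the fixed x, y, z axes, in that order (R = Rz(yaw) Ry(pitch) Rx(roll)).
In Python, from cell import env gives the robot as it stands.
- The arm moves only by the tool jog_arm, never from a script. Its argument "motion" is a list of rows, each a list of 7 numbers: the turn, a rotation vector about the tool's x, y, z in degrees, then the shift along the tool's x, y, z in mm, then the finger opening in mm, from 0 to 95.1. In form: [[wx, wy, wz, x, y, z, hand], ...]. A call has 1 to 10 rows; each row shifts and turns the commanded pose from where the row before left it, along the tool's axes as they then stand; what a row does not reach is not made up. A row lasts 1/8 s, in which the tool goes at most 62.5 mm and 10.7 degrees, less where a joint would pass 70% of its speed; a pose out of reach is approached as far as the arm can. A call is refused whole if a number of a shift passes 62.5 or a number of a turn 10.7, either way. A call with a gripper value outside its range is refused whole. The fingers move at their own pace and stop on an object; the grip force is fixed at half the most. Time passes only in rows, so rows that do not move let the fingers close. It gives the time, the measured TCP pose, the force, the opening and the grip force at its end, in the units of the state.
- env.state(): the state, without advancing time (a new reading comes with each control period).
- env.read_camera(name): name is "scene" or "top" or "wrist"; returns a dict with "color" (400x640x3 uint8, red, green, blue), "z_map" (400x640 float32, mm along the optical axis (not along the pixel's ray), 0 where there is no reading), "camera_matrix" (3x3 intrinsics, pixels), "world_to_cam" (4x4, takes a point from world to camera coordinates). Camera axes: x right, y up, looking along -z (the intrinsics and any distortion apply to the point x, -y, -z); pixel columns grow to the right and rows downward; lengths in mm; the calibration is good to about 2 mm. A picture is of the moment at which its call begins.
- env.job_done(): hands the job in; it is judged then, once.
Trained networks look in the newest picture that a camera, given by its name, has taken for a name from the list of things; names that differ only in an ending like _2 or _b are one class to them, and where a whole thing is asked for, a point or a joint stands for the part that bears it (a point fixed in the world has none). Each returns a list of dicts, best first, with "score" (0 to 1); they miss things now and then, are a little off and sometimes report something else, mostly with a low value. They report only what shows in the picture. A call takes as long as a camera call.
- env.recognise(camera, thing): "location" ([column, row] in pixels, amid what is visible of it).
The state is a dict: "t": time; "joints": joint angles; "qvel": joint speeds; "tau": joint torques, N m; "eef_pos": TCP position; "tcp_rot": TCP orientation; "ft_force": force on the tool from outside, world axes, zero at the start; "moment": the same for the moment, N m; "opening": opening from 0.0 (shut) to 1.0 (fully open); "grip_force": force on a finger pad.
Only numpy, scipy, OpenCV 4.12 (cv2) and the standard library are available. Lean on these libraries where they do the work, as an engineer would, in place of code of your own. Each camera call takes 0.05 s, during which the arm holds its last target. There are 200 camera calls.

## Task

On the grey mounting plate, six terminal blocks and an end clamp with a raised lever hang on the steel mounting rail as one touching row. With the fingertips behind the clamp, push the whole row along the rail as one train until it is tight against the fixed end bracket, then press the clamp's lever fully down to lock the row. Only push and press: nothing of the row may be lifted or pulled apart, and the tools and parts lying around must stay where they are.

Things in the scene. Friction and masses are not known exactly. Their poses are not given: they have to be found in the camera images.
- panel: Fixed grey steel mounting plate, 160 x 360 x 3.5 mm, flat on a 3 mm mat. Origin: its underside, 3 mm above the bench, under the rail's middle. y: along the rail toward the fixed end bracket (about the robot's left, yaw within 0.25 rad); x: across the rail, away from the robot. Plate x -75 to 85 mm, y +-180 mm. Rail: 35 mm wide, y +-167 mm, top 14 mm above the bench. Wiring duct on the far side: x 52 to 80 mm, to z 33 mm.
- stop_face (a point): Middle of the face of the fixed end bracket that stops the row: at y = +85 mm in the panel's frame, 29 mm above the bench. The bracket is grey, 50 mm across the rail, 10 mm thick, its top 43 mm above the bench. Beyond it, fixed on the rail: a power supply module, panel y 100 to 162 mm, top 66 mm above the bench.
- end_clamp: Loose grey end clamp, last of the row on the side away from the bracket: 50 mm across the rail (x), 18 mm thick along it (y); its feet reach round the rail's lips. Origin: its middle, on the rail's top, 14 mm above the bench; axes as the panel's. 70 g; the whole row slides with 1 to 3 N. With the row home its origin is at panel y = +4 mm.
- clamp_back (a point): Middle of the end clamp's flat back face (9 mm toward panel -y from its origin), 14 mm above the rail's top: a good point to push on, toward panel +y. The face runs from the rail's top up to 20 mm above it (x -25 to 25 mm) and on to 33 mm (x -15 to 25 mm).
- clamp_lever (a joint): Angle of the end clamp's steel lever, rad: 0 = folded down level (locked, a hard stop), 0.9 = fully up; starts at 0.45 to 0.65. The pin lies along the rail; the free end points at the robot (panel -x) and goes down as the value falls. It stays where left. Over the last 0.2 rad a cam at its foot grips the rail's lip, and the clamp no longer slides. Pressing takes 2 to 12 N.
- lever_pin (a point): The lever's pin: x = +15 mm, z = 29 mm in the clamp's frame. The arm is 15 mm wide along the rail; its flat top lies 12 mm from the pin's axis and runs from 5 mm beyond the pin to 46 mm on the robot's side of it. When locked the top is level, 55 mm above the bench, 7 mm above the blocks. Pressed straight down at 22 mm from the pin toward panel -x, it follows all the way.
- lever_tip (a point): Middle of the top face at the lever's free end, 44 mm from the pin.
- block_1: Loose light-grey terminal block no. 1 of the row (1 is nearest the fixed bracket, 6 touches the end clamp), hung on the rail: 50 mm across the rail, 12 mm thick along it, 34 mm high above the rail's top; 28 g. Origin: its middle, on the rail's top face. Axes as the panel's.
- block_2: Loose light-grey terminal block no. 2 of the row (1 is nearest the fixed bracket, 6 touches the end clamp), hung on the rail: 50 mm across the rail, 12 mm thick along it, 34 mm high above the rail's top; 28 g. Origin: its middle, on the rail's top face. Axes as the panel's.
- block_3: Loose light-grey terminal block no. 3 of the row (1 is nearest the fixed bracket, 6 touches the end clamp), hung on the rail: 50 mm across the rail, 12 mm thick along it, 34 mm high above the rail's top; 28 g. Origin: its middle, on the rail's top face. Axes as the panel's.
- block_4: Loose light-grey terminal block no. 4 of the row (1 is nearest the fixed bracket, 6 touches the end clamp), hung on the rail: 50 mm across the rail, 12 mm thick along it, 34 mm high above the rail's top; 28 g. Origin: its middle, on the rail's top face. Axes as the panel's.
- block_5: Loose light-grey terminal block no. 5 of the row (1 is nearest the fixed bracket, 6 touches the end clamp), hung on the rail: 50 mm across the rail, 12 mm thick along it, 34 mm high above the rail's top; 28 g. Origin: its middle, on the rail's top face. Axes as the panel's.
- block_6: Loose light-grey terminal block no. 6 of the row (1 is nearest the fixed bracket, 6 touches the end clamp), hung on the rail: 50 mm across the rail, 12 mm thick along it, 34 mm high above the rail's top; 28 g. Origin: its middle, on the rail's top face. Axes as the panel's.
- driver_blue: Bystander: small blue screwdriver, 152 mm long, 18 mm thick, lying on the plate on the robot's side of the rail. Origin: underside, middle of its length.
- dip_chip: Bystander: black chip on a foam carrier, 24 x 60 x 11 mm, to the right of the plate. Origin: centre of underside.
- dev_board: Bystander: purple circuit board, 62 x 56 x 21 mm, to the right of the plate. Origin: centre of underside.
- parts_dish: Bystander: round steel dish with screws, 77 mm wide, 17 mm high, left of the plate. Origin: centre of underside.
- tip_tin: Bystander: small round tin, 46 mm wide, 16 mm high, between robot and plate. Origin: centre of underside.
- usb_stick: Bystander: memory stick, 18 x 50 x 9 mm, on the notepad left of the plate. Origin: centre of underside.

How it is judged:
By the outcome, as a careful person would: the job done as asked, in the order asked, and still so for the second after the job is handed in, with the robot touching nothing.
It also fails if it takes over 38 s, if anything falls off the work surface, if the arm or the gripper's body presses on something with over 40 N, if the wrist force passes 120 N, or if a joint passes its speed limit or range.

## Working session

There is one attempt and no reset: what is moved stays moved. The work goes in short steps, Python scripts to look and compute and a tool call to move; the robot and the scene stay as the last step left them, time stands still between calls to the robot, and variables do not carry over. Pictures are saved under pics/ and viewed, at most 10 in all, crops included, and the job is handed in when it is done.

Besides the shell and the picture viewer there is one more tool, called in YAML: its name, and indented under it one key for each argument. jog_arm: Moves the arm, as the interface text tells. Its arguments: {"type":"object","properties":{"motion":{"type":"array"}},"required":["motion"]}

```bash
ls; mkdir -p pics
cat > h.py <<'E'
from cell import env
import numpy as np, cv2
def deproj(c,u,v,z=None):
    K=c["camera_matrix"];T=np.linalg.inv(c["world_to_cam"])
    if z is None:
        r=c["z_map"][int(v)-1:int(v)+2,int(u)-1:int(u)+2];z=np.median(r[r>0]) if (r>0).any() else 0
    p=np.array([(u-K[0,2])/K[0,0]*z,-(v-K[1,2])/K[1,1]*z,-z,1])
    return (T@p)[:3]
def proj(c,P):
    p=c["world_to_cam"]@np.append(P,1);K=c["camera_matrix"]
    return K[0,0]*p[0]/-p[2]+K[0,2],K[1,1]*-p[1]/-p[2]+K[1,2]
def cloud(c):
    z=c["z_map"];K=c["camera_matrix"];v,u=np.mgrid[:z.shape[0],:z.shape[1]]
    p=np.stack([(u-K[0,2])/K[0,0]*z,-(v-K[1,2])/K[1,1]*z,-z,np.ones_like(z)],-1)
    return (p@np.linalg.inv(c["world_to_cam"]).T)[...,:3]
def save(c,n): cv2.imwrite("pics/"+n+".png",c["color"][...,::-1])
E
python3 - <<'E'
from h import *
for n in("scene","top"):
    c=env.read_camera(n);save(c,n+"1");np.save(n+"1.npy",c,allow_pickle=True)
    print(n,c["camera_matrix"].round(1).tolist(),np.linalg.inv(c["world_to_cam"]).round(3).tolist())
    for t in["panel","end_clamp","clamp_lever","block_1","driver_blue","tip_tin","dip_chip","dev_board","parts_dish","usb_stick"]:
        print(t,[(round(d["score"],2),np.round(d["location"]).tolist(),deproj(c,*d["location"]).round().tolist()) for d in env.recognise(n,t)[:7]])
E
```

```text
pics
scene [[403.6, 0.0, 315.6], [0.0, 403.6, 203.3], [0.0, 0.0, 1.0]] [[-0.735, 0.435, -0.52, -176.779], [-0.678, -0.491, 0.548, 766.267], [-0.017, 0.755, 0.655, 753.863], [0.0, 0.0, 0.0, 1.0]]
panel [(0.92, [307.0, 206.0], [390.0, 204.0, 52.0])]
end_clamp [(0.18, [330.0, 171.0], [456.0, 38.0, 43.0])]
clamp_lever [(0.49, [330.0, 170.0], [456.0, 36.0, 44.0]), (0.43, [328.0, 164.0], [516.0, -24.0, 6.0])]
block_1 [(0.69, [314.0, 187.0], [441.0, 122.0, 42.0]), (0.6, [315.0, 183.0], [448.0, 108.0, 44.0]), (0.56, [324.0, 182.0], [429.0, 91.0, 47.0]), (0.54, [328.0, 180.0], [432.0, 73.0, 43.0]), (0.5, [332.0, 177.0], [431.0, 56.0, 43.0]), (0.42, [332.0, 177.0], [431.0, 56.0, 44.0])]
driver_blue [(0.58, [325.0, 182.0], [428.0, 90.0, 46.0]), (0.5, [336.0, 202.0], [374.0, 102.0, 11.0])]
tip_tin [(0.17, [312.0, 190.0], [444.0, 124.0, 31.0])]
dip_chip [(0.55, [313.0, 189.0], [440.0, 124.0, 35.0])]
dev_board [(0.6, [374.0, 151.0], [446.0, -175.0, 10.0])]
parts_dish [(0.91, [257.0, 284.0], [329.0, 438.0, -0.0])]
usb_stick [(0.7, [175.0, 275.0], [482.0, 555.0, 17.0])]
top [[362.7, 0.0, 315.9], [0.
[... 245 characters left out ...]
[442.0, 48.0, 72.0]), (0.17, [370.0, 173.0], [442.0, 80.0, 49.0])]
clamp_lever [(0.45, [387.0, 168.0], [452.0, 39.0, 68.0])]
block_1 [(0.57, [352.0, 176.0], [440.0, 123.0, 8.0]), (0.47, [358.0, 174.0], [440.0, 110.0, 48.0]), (0.44, [363.0, 178.0], [430.0, 97.0, 45.0]), (0.19, [363.0, 197.0], [383.0, 94.0, 25.0])]
driver_blue [(0.61, [363.0, 198.0], [381.0, 94.0, 24.0])]
tip_tin [(0.73, [296.0, 234.0], [283.0, 267.0, 16.0])]
dip_chip [(0.5, [460.0, 216.0], [340.0, -160.0, 14.0])]
dev_board [(0.86, [464.0, 178.0], [441.0, -173.0, 11.0])]
parts_dish [(0.92, [230.0, 220.0], [316.0, 447.0, 2.0]), (0.35, [298.0, 233.0], [286.0, 263.0, 16.0])]
usb_stick [(0.4, [192.0, 157.0], [483.0, 556.0, 18.0])]
```

```bash
python3 -c "
import cv2
a=cv2.imread('pics/scene1.png');b=cv2.imread('pics/top1.png')
import numpy as np
print(a.shape)"
```

```text
(400, 640, 3)
```

View pics/top1.png

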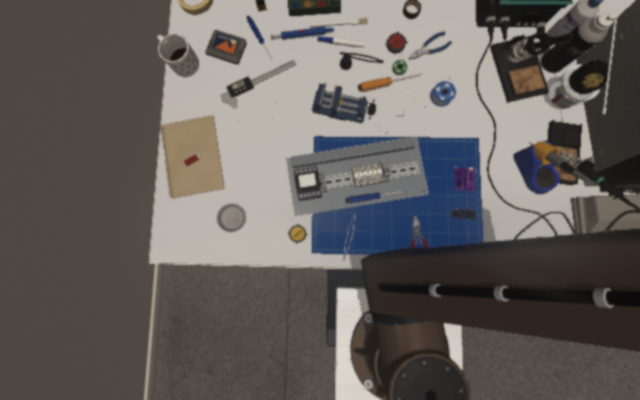

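View pics/scene1.png

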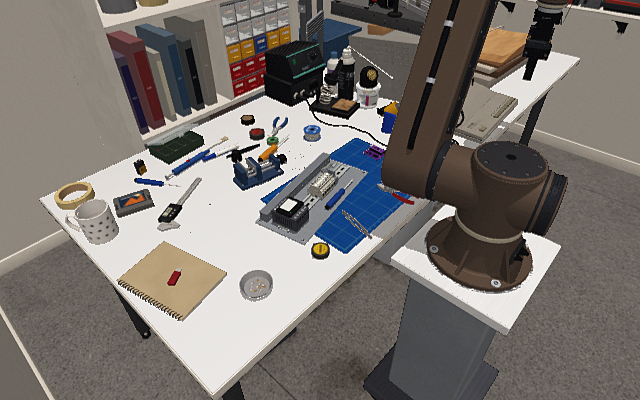

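The top view shows the plate with corners near (287,158), (417,138), (427,193) and (296,214). The row is at columns 352-388, row ~175, the supply is at (307,180), and the blue driver is at (363,198). The recogniser's matches for these agree with the picture. Next I fit the panel pose.

Run:
```python
from h import *
c=np.load("top1.npy",allow_pickle=True).item()
P=cloud(c);im=c["color"].astype(int)
# depth based: row/supply
R=(P[...,0]>380)&(P[...,0]<520)&(P[...,1]>-30)&(P[...,1]<260)
for lo,hi in((36,60),(60,75)):
    m=R&(P[...,2]>lo)&(P[...,2]<hi);q=P[m]
    r=cv2.minAreaRect(q[:,:2].astype(np.float32));print(lo,len(q),r,cv2.boxPoints(r).round().tolist())
hsv=cv2.cvtColor(c["color"],cv2.COLOR_RGB2HSV)
g=((hsv[...,1]<60)&(hsv[...,2]>60)&(hsv[...,2]<175)).astype(np.uint8)
g[:,:280]=0;g[:,440:]=0;g[:130]=0;g[225:]=0
g=cv2.morphologyEx(g,cv2.MORPH_CLOSE,np.ones((9,9)));g=cv2.morphologyEx(g,cv2.MORPH_OPEN,np.ones((15,15)))
k=max(cv2.findContours(g,0,1)[0],key=cv2.contourArea);r=cv2.minAreaRect(k);b=cv2.boxPoints(r);print(r,b)
K=c["camera_matrix"];T=np.linalg.inv(c["world_to_cam"])
def atz(u,v,z):
    d=T[:3,:3]@np.array([(u-K[0,2])/K[0,0],-(v-K[1,2])/K[1,1],-1]);o=T[:3,3];return o+d*(z-o[2])/d[2]
print([atz(*x,6.5).round(1).tolist() for x in b])
print(env.state())
```

```text
36 1069 ((457.655029296875, 117.32162475585938), (116.73072814941406, 309.388671875), 11.297271728515625) [[370.0, 258.0], [431.0, -46.0], [545.0, -23.0], [485.0, 280.0]]
60 418 ((430.4884033203125, 148.3115997314453), (46.49041748046875, 233.932861328125), 10.423255920410156) [[386.0, 259.0], [429.0, 29.0], [475.0, 37.0], [432.0, 268.0]]
((354.4649353027344, 174.0715789794922), (74.87884521484375, 142.0995330810547), 75.4832992553711) [[276.29883 155.63692]
 [413.86176 120.01793]
 [432.63104 192.50624]
 [295.0681  228.12523]]
[[494.0, 328.7, 6.5], [600.3, -44.2, 6.5], [401.4, -91.5, 6.5], [298.6, 271.2, 6.5]]
{'t': 1.1, 'joints': array([-1.39059841e+00,  4.90899685e-01,  1.55890601e+00,  1.97921752e-05,
        1.09173373e+00, -1.05581758e-01]), 'qvel': array([-8.81210475e-05, -5.63028526e-04, -2.96497900e-04, -4.10072514e-04,
        2.81965630e-04, -2.77967167e-04]), 'tau': array([ 3.21540692e-04, -6.12472415e+01, -2.58431661e+01,  6.93914364e-02,
        4.46343643e-02, -5.43728970e-05]), 'eef_pos': array([ 176.22730732, -599.64231191,  292.25906554]), 'tcp_rot': array([ 3.14153787e+00, -1.18569207e-05,  2.85770549e-01]), 'ft_force': array([0.16783783, 0.73056209, 0.43276998]), 'moment': array([-0.03267075, -0.04987319, -0.01347402]), 'grip_force': 0.0, 'opening': 0.9963628638134071}
```

jog_arm:
  motion:
    - [0,0,0,42.8,-33,0,0]
    - [0,0,0,42.8,-33,0,0]
    - [0,0,0,42.8,-33,0,0]
    - [0,0,0,42.8,-33,0,0]
    - [0,0,0,42.8,-33,0,0]
    - [0,0,0,42.8,-33,0,0]
    - [0,0,0,42.8,-33,0,0]
    - [0,0,0,42.8,-33,0,0]
    - [0,0,0,15,-52,0,0]
    - [0,0,0,15,-52,0,0]

```text
t: 2.35
eef_pos: [429.8, -139.9, 292.2]
tcp_rot: [3.141, -0.0, 0.286]
ft_force: [0.6, 0.3, 0.2]
opening: 0.019
grip_force: 0.0
```

jog_arm:
  motion:
    - [0,0,0,15,-52,0,0]
    - [0,0,0,15,-52,0,0]
    - [0,0,-10.5,0,0,0,0]
    - [0,0,-10.5,0,0,0,0]
    - [0,0,-10.5,0,0,0,0]
    - [0,0,-10.5,0,0,0,0]
    - [0,0,-10.5,0,0,0,0]
    - [0,0,-10.5,0,0,0,0]
    - [0,0,-10.5,0,0,0,0]
    - [0,0,-10.5,0,0,0,0]

```text
t: 3.6
eef_pos: [429.3, -33.3, 292.3]
tcp_rot: [3.141, 0.0, 1.758]
ft_force: [0.8, 0.3, 0.6]
opening: 0.004
grip_force: 0.0
```

Run:
```python
from h import *
c=env.read_camera("wrist");save(c,"w1");np.save("w1.npy",c,allow_pickle=True)
s=env.state();print(s["t"],s["eef_pos"],s["tcp_rot"],s["joints"],s["ft_force"])
print(c["camera_matrix"].round(1).tolist(),np.linalg.inv(c["world_to_cam"]).round(3).tolist())
for t in["end_clamp","clamp_lever","block_1"]:
    print(t,[(round(d["score"],2),np.round(d["location"]).tolist(),deproj(c,*d["location"]).round().tolist()) for d in env.recognise("wrist",t)[:7]])
```

```text
3.65 [429.2202026  -33.36505519 292.33490085] [3.14138580e+00 2.35581043e-04 1.76698888e+00] [-2.31196005e-01  2.14155296e-01  2.00814182e+00 -1.61824734e-04
  9.19009652e-01 -4.27290437e-01] [ 0.99624337 -0.31245143 -0.03355756]
[[337.2, 0.0, 323.1], [0.0, 337.2, 201.7], [0.0, 0.0, 1.0]] [[0.983, -0.179, -0.048, 417.027], [0.185, 0.95, 0.25, 37.311], [0.001, -0.254, 0.967, 384.704], [0.0, 0.0, 0.0, 1.0]]
end_clamp [(0.69, [362.0, 116.0], [452.0, 42.0, 71.0]), (0.36, [304.0, 54.0], [389.0, 90.0, 24.0])]
clamp_lever [(0.91, [364.0, 113.0], [453.0, 45.0, 71.0]), (0.29, [361.0, 114.0], [451.0, 43.0, 72.0])]
block_1 [(0.85, [366.0, 33.0], [442.0, 114.0, 49.0]), (0.81, [361.0, 44.0], [440.0, 105.0, 48.0]), (0.8, [364.0, 84.0], [450.0, 70.0, 48.0]), (0.69, [361.0, 61.0], [444.0, 90.0, 48.0]), (0.68, [364.0, 70.0], [447.0, 82.0, 48.0]), (0.67, [364.0, 100.0], [454.0, 56.0, 48.0])]
```

View pics/w1.png

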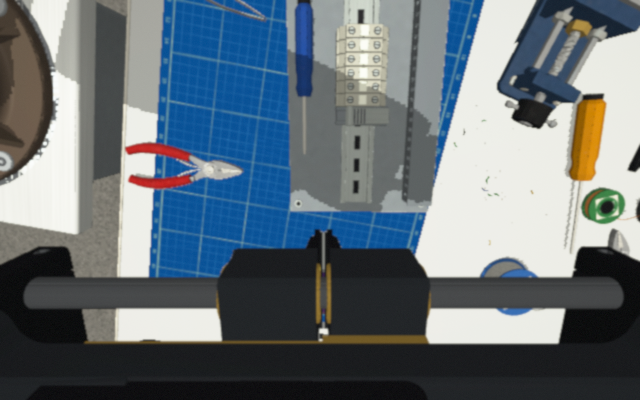

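The wrist view shows panel +y pointing up. The blocks are at rows 25-107, the clamp with its raised lever is at about (362,115), the free rail runs to row 202, and the plate's near corners are at (291,209) and (433,211). Next: the geometry in numbers.

Run:
```python
from h import *
c=np.load("w1.npy",allow_pickle=True).item()
P=cloud(c)
K=c["camera_matrix"];T=np.linalg.inv(c["world_to_cam"])
def atz(u,v,z):
    d=T[:3,:3]@np.array([(u-K[0,2])/K[0,0],-(v-K[1,2])/K[1,1],-1]);o=T[:3,3];return o+d*(z-o[2])/d[2]
A,B=atz(291,209,6.5),atz(433,211,6.5);d=B-A;print(A,B,np.hypot(*d[:2]),np.arctan2(d[1],d[0]))
# block tops
R=(P[...,0]>400)&(P[...,0]<490)&(P[...,1]>0)&(P[...,1]<160)
m=R&(abs(P[...,2]-48)<3);q=P[m][:,:2].astype(np.float32)
r=cv2.minAreaRect(q);print("blocks",len(q),r,cv2.boxPoints(r).round(1).tolist())
# duct/rail direction: duct z 25..40
m=(P[...,1]<170)&(P[...,1]>-80)&(abs(P[...,2]-32)<3)&(P[...,0]>470)&(P[...,0]<560);q=P[m];l=np.polyfit(q[:,1],q[:,0],1);print("duct slope",len(q),l)
m=(P[...,1]<40)&(P[...,1]>-110)&(abs(P[...,2]-14)<2)&(P[...,0]>420)&(P[...,0]<500);q=P[m];l=np.polyfit(q[:,1],q[:,0],1);print("rail",len(q),l,q[:,1].min(),q[:,1].max())
m=R&(P[...,2]>52);q=P[m];r=cv2.minAreaRect(q[:,:2].astype(np.float32));print("lever",len(q),r,cv2.boxPoints(r).round(1).tolist(),q[:,2].min(),q[:,2].max())
for u in(352,358,364,370,376,382): print(u,[tuple(P[v,u].round().astype(int).tolist()) for v in range(100,132,3)])
```

```text
[400.62302257 -75.78661169   6.5       ] [564.03790136 -47.46151828   6.5       ] 165.85154062294848 0.17162716392863028
blocks 3037 ((451.8634948730469, 78.22749328613281), (42.21632385253906, 90.68143463134766), 12.119604110717773) [[421.70001220703125, 118.0999984741211], [440.70001220703125, 29.5], [482.0, 38.29999923706055], [463.0, 127.0]]
duct slope 1886 [-1.78791936e-01  5.27644631e+02]
rail 766 [-1.32568587e-01  4.63110362e+02] -55.18776947114394 39.064342858358856
lever 16881 ((449.9677734375, 26.45992088317871), (80.04344177246094, 52.93345260620117), 0.029975008219480515) [[409.8999938964844, 52.900001525878906], [410.0, -0.0], [490.0, 0.0], [490.0, 52.900001525878906]] 52.014651641125056 384.7039946154558
352 [(442, 55, 47), (443, 52, 47), (441, 48, 78), (442, 46, 78), (442, 43, 80), (443, 41, 78), (443, 38, 79), (444, 36, 78), (444, 33, 79), (451, 29, 8), (452, 26, 7)]
358 [(448, 56, 47), (448, 53, 48), (449, 50, 48), (417, 37, 385), (448, 44, 73), (448, 42, 76), (449, 39, 75), (449, 36, 75), (450, 34, 73), (457, 30, 8), (458, 27, 8)]
364 [(454, 57, 47), (454, 54, 48), (455, 51, 47), (453, 48, 71), (453, 45, 69), (454, 43, 69), (455, 40, 70), (455, 37, 69), (458, 35, 47), (464, 31, 7), (465, 28, 8)]
370 [(459, 58, 48), (460, 55, 47), (461, 52, 46), (459, 49, 65), (459, 46, 65), (460, 44, 64), (461, 41, 65), (461, 39, 65), (464, 36, 47), (470, 33, 14), (470, 30, 15)]
376 [(465, 59, 48), (465, 56, 48), (466, 53, 47), (465, 50, 61), (465, 48, 60), (466, 45, 60), (467, 42, 60), (467, 40, 61), (470, 37, 46), (477, 34, 5), (478, 31, 7)]
382 [(472, 60, 40), (472, 58, 39), (472, 54, 47), (471, 51, 57), (472, 49, 56), (472, 46, 55), (473, 43, 56), (474, 41, 54), (476, 38, 48), (484, 35, 5), (484, 32, 6)]
```

jog_arm:
  motion:
    - [0,0,0,19,20,20,0]
    - [0,0,0,19,19,40,0]
    - [0,0,0,0,0,50,0]
    - [0,0,0,0,0,40,0]
    - [0,0,0,0,0,12,0]
    - [0,0,0,0,0,0,0]

```text
t: 4.55
eef_pos: [460.9, 11.0, 130.3]
tcp_rot: [-3.141, -0.0, 1.75]
ft_force: [0.2, -0.0, 1.0]
opening: 0.007
grip_force: 0.0
```

Run:
```python
from h import *
c=env.read_camera("wrist");save(c,"w2");np.save("w2.npy",c,allow_pickle=True)
s=env.state();print(s["t"],s["eef_pos"],s["tcp_rot"],s["ft_force"])
P=cloud(c);yaw=0.175;o=np.array([443,115.]);d=P[...,:2]-o
px=d[...,0]*np.cos(yaw)+d[...,1]*np.sin(yaw);py=-d[...,0]*np.sin(yaw)+d[...,1]*np.cos(yaw)
for lo,hi in((60,90),(44,50),(12,16)):
    m=(abs(px)<45)&(abs(py)<170)&(P[...,2]>lo)&(P[...,2]<hi)
    if m.any(): print(lo,m.sum(),"px",np.percentile(px[m],[1,50,99]).round(1),"py",np.percentile(py[m],[1,50,99]).round(1),"z",np.percentile(P[...,2][m],[1,99]).round(1), "slope",np.polyfit(py[m],px[m],1).round(3))
# clamp back edge by columns of px, z 44..50
for x in range(-14,26,4):
    m=(abs(px-x)<2)&(P[...,2]>44)&(P[...,2]<51)&(py>-110)&(py<-40)
    if m.any(): print(x,m.sum(),np.percentile(py[m],[1,5]).round(1))
t=s["eef_pos"][:2]-o;print("tcp panel",t@[np.cos(yaw),np.sin(yaw)],t@[-np.sin(yaw),np.cos(yaw)])
print([(round(d["score"],2),np.round(d["location"]).tolist(),deproj(c,*d["location"]).round().tolist()) for d in env.recognise("wrist","clamp_back")[:3]])
```

```text
4.6 [461.17130155  10.92001202 131.02891424] [3.14082360e+00 3.20355591e-04 1.75049958e+00] [ 0.32645329  0.49694252 -0.06073598]
60 2664 px [-18.5  -2.8  10.5] py [-95.4 -75.1 -65.7] z [60.2 89. ] slope [ -0.231 -21.673]
44 10422 px [-18.3  -1.6  15.3] py [-67.4 -27.    6.9] z [45.3 49.3] slope [-0.025 -2.209]
12 981 px [-19.3  11.   16.3] py [-119.6  -97.7   26.8] z [12.2 15.3] slope [-0.021 -1.346]
-14 405 [-68.1 -67.1]
-10 405 [-68.1 -66.9]
-6 422 [-68. -67.]
-2 423 [-68.2 -67. ]
2 375 [-68.  -66.8]
6 418 [-68.1 -66.9]
10 403 [-67.5 -66.2]
14 337 [-67. -66.]
18 37 [-66.4 -66.4]
22 87 [-81.  -80.2]
tcp panel -0.2274099887130108 -105.65409780719536
[(0.65, [317.0, 192.0], [453.0, 47.0, 70.0])]
```

View pics/w2.png

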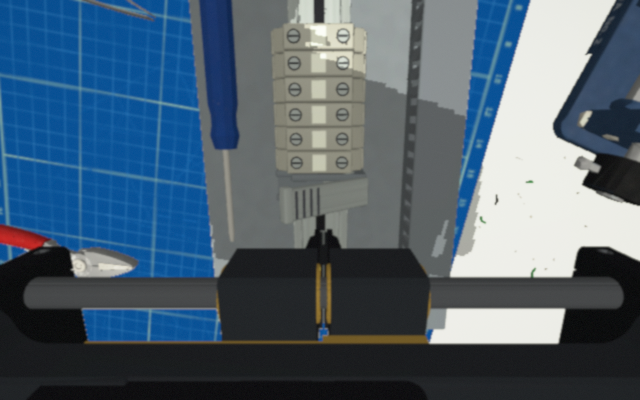

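The close view shows the fingertips (322,235) centred behind the clamp (278-367, rows 173-222). The driver is well clear at column 220. The clamp's back face is about 10 mm ahead, and the travel to home is about 78 mm.

jog_arm:
  motion:
    - [0,0,0,0,0,16,0]
    - [0,0,0,0,0,16,0]
    - [0,0,0,0,0,0,0]
    - [0,0,0,4,0,0,0]
    - [0,0,0,4,0,0,0]
    - [0,0,0,3,0,0,0]
    - [0,0,0,4,0,0,0]
    - [0,0,0,5,0,0,0]
    - [0,0,0,5,0,0,0]
    - [0,0,0,5,0,0,0]

```text
t: 5.9
eef_pos: [455.3, 40.9, 98.2]
tcp_rot: [-3.142, 0.0, 1.752]
ft_force: [1.2, -2.5, 2.9]
opening: 0.006
grip_force: 1.0
```

jog_arm:
  motion:
    - [0,0,0,5,0,0,0]
    - [0,0,0,5,0,0,0]
    - [0,0,0,5,0,0,0]
    - [0,0,0,5,0,0,0]
    - [0,0,0,5,0,0,0]
    - [0,0,0,5,0,0,0]
    - [0,0,0,5,0,0,0]
    - [0,0,0,5,0,0,0]
    - [0,0,0,0,0,0,0]

```text
t: 7.02
eef_pos: [448.0, 80.3, 98.1]
tcp_rot: [-3.141, -0.0, 1.752]
ft_force: [1.1, 0.8, -0.1]
opening: 0.001
grip_force: 0.0
```

Run:
```python
from h import *
c=env.read_camera("wrist");save(c,"w3");s=env.state();print(s["t"],s["eef_pos"],s["ft_force"])
```

```text
7.075 [448.00977677  80.09586271  98.14030916] [0.05055714 0.79634194 0.47772254]
```

View pics/w3.png

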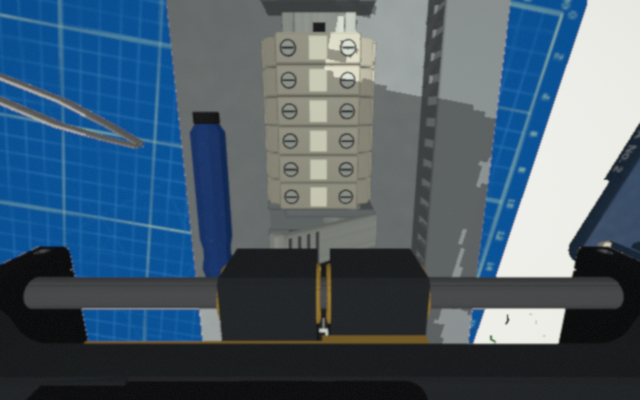

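The row is still touching (rows 35-208) and the bracket shows at the top edge, with about 10-18 mm left. I continue in smaller steps and watch the force.

jog_arm:
  motion:
    - [0,0,0,3,0,0,0]
    - [0,0,0,3,0,0,0]
    - [0,0,0,3,0,0,0]
    - [0,0,0,2,0,0,0]

```text
t: 7.58
eef_pos: [446.1, 90.9, 98.2]
tcp_rot: [-3.141, 0.0, 1.752]
ft_force: [0.8, -0.8, -0.9]
opening: 0.006
grip_force: 0.4
```

jog_arm:
  motion:
    - [0,0,0,1.5,0,0,0]
    - [0,0,0,1.5,0,0,0]

```text
t: 7.82
eef_pos: [445.6, 93.8, 98.2]
tcp_rot: [3.142, 0.0, 1.752]
ft_force: [0.6, -1.0, -0.8]
opening: 0.006
grip_force: 0.4
```

jog_arm:
  motion:
    - [0,0,0,1,0,0,0]
    - [0,0,0,1,0,0,0]

```text
t: 8.07
eef_pos: [445.3, 95.6, 98.2]
tcp_rot: [3.141, 0.0, 1.752]
ft_force: [2.5, -11.5, -0.7]
opening: 0.006
grip_force: 5.9
```

jog_arm:
  motion:
    - [0,0,0,0.5,0,0,0]
    - [0,0,0,0,0,0,0]

```text
t: 8.32
eef_pos: [445.4, 95.6, 98.2]
tcp_rot: [3.141, 0.001, 1.752]
ft_force: [1.0, -9.9, -0.8]
opening: 0.002
grip_force: 4.9
```

Run:
```python
from h import *
c=env.read_camera("wrist");save(c,"w4");s=env.state();print(s["t"],s["eef_pos"],s["ft_force"])
```

```text
8.375 [445.40449558  95.5797648   98.25148329] [ 1.24539999 -8.97169929  0.08248588]
```

View pics/w4.png

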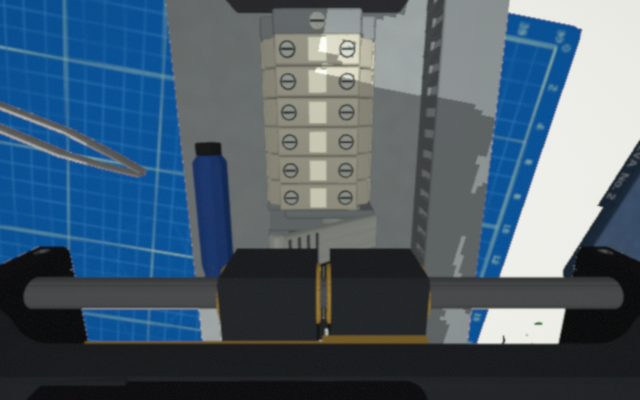

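The row is tight: the bracket with its screw at (317,20) touches block 1, and the force stays near 10 N with no more advance. Now I back off, rise and move over the lever.

jog_arm:
  motion:
    - [0,0,0,-3,0,0,0]
    - [0,0,0,-5,0,0,0]
    - [0,0,0,0,0,-40,0]
    - [0,0,0,0,0,-40,0]
    - [0,0,0,0,0,0,0]
    - [0,0,0,13,-5,0,0]
    - [0,0,0,13,-4,0,0]
    - [0,0,0,0,0,0,0]

```text
t: 9.38
eef_pos: [432.3, 113.2, 177.5]
tcp_rot: [-3.14, -0.0, 1.754]
ft_force: [1.0, 0.1, 0.0]
opening: 0.002
grip_force: 0.0
```

Run:
```python
from h import *
c=env.read_camera("wrist");save(c,"w5");s=env.state();print(s["t"],s["eef_pos"],s["tcp_rot"],s["ft_force"])
```

```text
9.425 [432.66957799 112.81685829 177.6427106 ] [-3.14034603e+00  3.43116148e-05  1.75339774e+00] [0.57105818 1.16933736 0.25792   ]
```

View pics/w5.png

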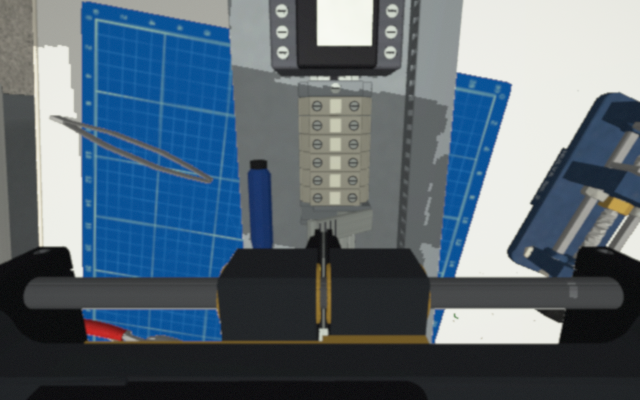

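The blocks are still closed up against the bracket (335,88), and the fingertips (322,235) hang over the lever arm. Pressing down now.

jog_arm:
  motion:
    - [0,0,0,0,0,8,0]
    - [0,0,0,0,0,6,0]
    - [0,0,0,0,0,4,0]
    - [0,0,0,0,0,4,0]
    - [0,0,0,0,0,4,0]
    - [0,0,0,0,0,4,0]

```text
t: 10.18
eef_pos: [433.1, 112.2, 148.0]
tcp_rot: [3.141, 0.0, 1.752]
ft_force: [-0.9, 0.3, 0.6]
opening: 0.005
grip_force: 0.4
```

jog_arm:
  motion:
    - [0,0,0,0,0,3,0]
    - [0,0,0,0,0,3,0]
    - [0,0,0,0,0,3,0]

```text
t: 10.55
eef_pos: [433.1, 112.2, 139.0]
tcp_rot: [-3.142, 0.0, 1.752]
ft_force: [-0.7, -0.1, 1.6]
opening: 0.005
grip_force: 0.6
```

jog_arm:
  motion:
    - [0,0,0,0,0,2,0]
    - [0,0,0,0,0,1.5,0]

```text
t: 10.8
eef_pos: [432.8, 112.2, 135.6]
tcp_rot: [-3.141, 0.0, 1.752]
ft_force: [-2.0, -0.3, 3.3]
opening: 0.001
grip_force: 1.6
```

jog_arm:
  motion:
    - [0,0,0,0,0,1,0]
    - [0,0,0,0,0,1,0]

```text
t: 11.05
eef_pos: [433.0, 112.2, 133.6]
tcp_rot: [-3.141, 0.0, 1.752]
ft_force: [-1.3, -0.7, 3.4]
opening: 0.006
grip_force: 1.3
```

jog_arm:
  motion:
    - [0,0,0,0,0,0.7,0]
    - [0,0,0,0,0,0,0]

```text
t: 11.3
eef_pos: [433.1, 112.2, 133.0]
tcp_rot: [3.141, 0.0, 1.752]
ft_force: [-1.2, 0.1, 1.9]
opening: 0.005
grip_force: 1.0
```

jog_arm:
  motion:
    - [0,0,0,0,0,0.7,0]
    - [0,0,0,0,0,0,0]

```text
t: 11.55
eef_pos: [433.2, 112.2, 132.7]
tcp_rot: [3.141, 0.0, 1.752]
ft_force: [-2.4, -0.5, 10.0]
opening: -0.0
grip_force: 5.1
```

jog_arm:
  motion:
    - [0,0,0,0,0,0.7,0]
    - [0,0,0,0,0,0,0]

```text
t: 11.8
eef_pos: [433.3, 112.3, 132.4]
tcp_rot: [3.14, 0.0, 1.752]
ft_force: [-4.1, 0.2, 18.6]
opening: 0.003
grip_force: 9.1
```

jog_arm:
  motion:
    - [0,0,0,0,0,0.6,0]
    - [0,0,0,0,0,0,0]

```text
t: 12.05
eef_pos: [433.3, 112.3, 132.2]
tcp_rot: [3.14, 0.0, 1.752]
ft_force: [-6.3, -0.7, 26.4]
opening: 0.005
grip_force: 13.4
```

jog_arm:
  motion:
    - [0,0,0,0,0,-3,0]
    - [0,0,0,0,0,-30,0]
    - [0,0,0,0,0,-60,0]
    - [0,0,0,-50,0,-20,0]
    - [0,0,0,-40,0,0,0]
    - [0,0,0,0,0,0,0]
    - [0,0,0,0,0,0,0]

```text
t: 12.92
eef_pos: [449.2, 23.9, 243.8]
tcp_rot: [-3.141, -0.0, 1.751]
ft_force: [0.8, 0.3, -0.2]
opening: 0.006
grip_force: 0.0
```

Run:
```python
from h import *
c=env.read_camera("wrist");s=env.state();print(s["t"],s["eef_pos"],s["ft_force"])
P=cloud(c);yaw=0.181;o=np.array([443,115.]);d=P[...,:2]-o
px=d[...,0]*np.cos(yaw)+d[...,1]*np.sin(yaw);py=-d[...,0]*np.sin(yaw)+d[...,1]*np.cos(yaw)
for x in range(-32,28,5):
    m=(abs(px-x)<2.5)&(abs(py-4)<4)
    print(x,m.sum(),np.percentile(P[...,2][m],[10,50,90]).round(1) if m.any() else "")
cv2.imwrite("pics/w6.png",cv2.resize(c["color"][20:260,200:480,::-1],None,fx=2.4,fy=2.4))
```

```text
12.975 [449.1376019   24.21563688 243.7886933 ] [-0.98116397  0.35639232  1.07746149]
-32 40 [53.5 54.7 55.5]
-27 70 [54.  54.8 55.7]
-22 66 [53.7 54.6 55.7]
-17 77 [54.3 55.1 56. ]
-12 66 [53.9 55.  55.9]
-7 66 [54.3 55.1 56.1]
-2 76 [54.2 55.1 56. ]
3 65 [54.3 55.2 56.2]
8 66 [54.5 55.2 56. ]
13 74 [54.3 55.4 56.2]
18 41 [53.3 54.8 56. ]
23 43 [ 5.6 14.6 46.8]
```

View pics/w6.png

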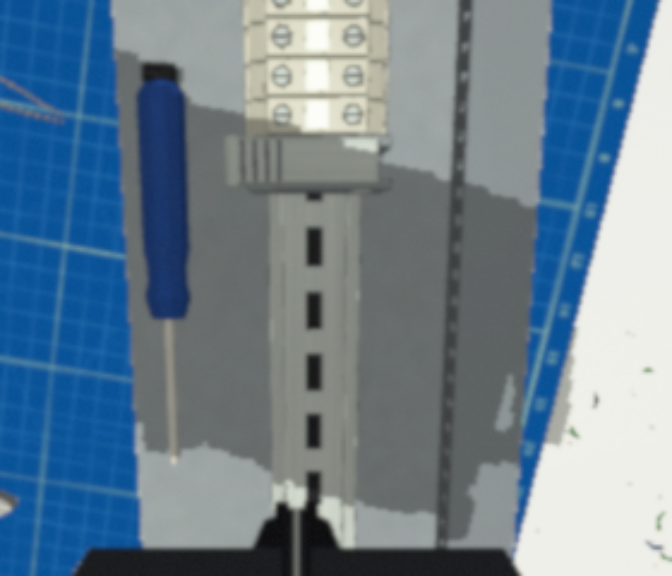

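The lever is level at 55 mm along its whole length (the locked height). The clamp touches block 6, the driver is undisturbed and the arm is clear.

```bash
python3 -c "
from cell import env
print(env.job_done())"
```

```text
the job is handed in; nothing more can be done
None
```

I pushed the row tight against the end bracket and pressed the clamp's lever down to its hard stop. It measured level at 55 mm, the locked height. The job was handed in at about 13 s with the robot clear; I checked the row against the bracket before pressing the lever but not after.

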